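# Line up oil filters by height for scanning

### The arm

A 6-joint arm with a two-finger parallel gripper is mounted at the origin on the work surface. World frame = base frame: x ahead of the robot, y to its left, z up, the work surface at z = 0. Lengths are in m, angles in degrees, forces in N, time in s.
With the tool pointing down it reaches from about 0.25 to 0.775 m from the base axis. Payload 4 kg.
Tool frame: the origin (TCP) lies midway between the tips of the shut fingers; the grasp point (between the pads) lies 19 mm behind it; z points along the fingers, y is the line along which they close (so a half turn about z gives the same grasp; the last joint's range is limited). The gripper opens to 94 mm and grips with 3 to 60 N. Pads are 16 mm wide; open, the fingers measure 119 mm over their backs; the gripper's body (75 mm by 177 mm) begins 78 mm behind the grasp point.
Start: joints at [-78.272, 4.996, 78.535, -0, 96.463, -5.907], TCP at [0.167, -0.524, 0.206] pointing down, gripper open.
Joint ranges: [-177.83, 177.83], [-43.37, 116.18], [15.69, 146.23], [-61.86, 241.86], [9.47, 152.12], [-147.06, 147.06]. Speed limits (degrees/s): [159.86, 159.86, 180, 180, 180, 180].

### API

Orientations are given as [roll, pitch, yaw] about the fixed x, y, z axes, in that order (R = Rz(yaw) Ry(pitch) Rx(roll)).
In Python, from cell import monitor, capture, camera_params, r, silhouettes, tip_of gives the robot as it stands.
- The arm moves only by the tool jog_arm, never from a script. Its argument "deltas" is text: rows parted by semicolons, each of 7 numbers parted by spaces: the turn, a rotation vector about the tool's x, y, z in rad, then the shift along the tool's x, y, z in m, then the finger opening in m, from 0 to 0.094. A call has 1 to 8 rows; each row shifts and turns the commanded pose from where the row before left it, along the tool's axes as they then stand; what a row does not reach is not made up. A row lasts 1/12 s, in which the tool goes at most 41.7 mm and 7.16 degrees, less where a joint would pass 70% of its speed; a pose out of reach is approached as far as the arm can. A call with a gripper value outside its range is refused whole. The fingers move at their own pace and stop on an object; the grip force is fixed at half the most. Time passes only in rows, so rows that do not move let the fingers close. It gives the time, the measured TCP pose, the force, the opening and the grip force at its end, in the units of the state.
- monitor.state(): the state, without advancing time (a new reading comes with each control period).
- capture(name): name is "scene" or "top" or "wrist"; returns the picture (384x512x3 uint8, red, green, blue); there is no depth.
- camera_params(name): a dict with "fx", "fy", "cx", "cy" (pixels), "R" (3x3) and "t" (3): a world point X has camera coordinates R X + t; the wrist camera has in their place "hand_eye" (4x4, takes a point from camera to tool coordinates, whose origin is the TCP and whose axes are the flange's). Camera axes: x right, y down, z forward; pixel columns grow to the right and rows downward; lengths in m; the calibration is good to about 2 mm. A picture is of the moment at which its call begins: read the wrist's pose just before it. camera_params takes no time and is no camera call.
- r.close_job(): hands the job in; it is judged then, once.
Trained networks look in the newest picture that a camera, given by its name, has taken for a name from the list of things; names that differ only in an ending like _2 or _b are one class to them, and where a whole thing is asked for, a point or a joint stands for the part that bears it (a point fixed in the world has none). Each returns a list of dicts, best first, with "confidence" (0 to 1); they miss things now and then, are a little off and sometimes report something else, mostly with a low value. They report only what shows in the picture. A call takes as long as a camera call. They do not tell look-alikes from the thing itself.
- silhouettes(label, camera): "pixels" (384x512 bool, what is visible of it) and "uv" ([column, row] in pixels, amid what is visible of it).
- tip_of(label, camera): "uv" ([column, row] in pixels: a listed point, or the origin of a listed thing).
The state is a dict: "clock": time; "qpos": joint angles; "qvel": joint speeds; "effort": joint torques, N m; "tcp_pos": TCP position; "ee_rot": TCP orientation; "wrist_force": force on the tool from outside, world axes, zero at the start; "wrist_torque": the same for the moment, N m; "opening": opening from 0.0 (shut) to 1.0 (fully open); "finger_force": force on a finger pad.
Only numpy, scipy, OpenCV 4.12 (cv2) and the standard library are available. Lean on these libraries where they do the work, as an engineer would, in place of code of your own. Each camera call takes 0.05 s, during which the arm holds its last target. There are 200 camera calls.

### The job

Line up the four blue oil filters on the row of black rubber pads in order of height: the shortest on the pad next to the barcode scanner, the tallest on the pad farthest from it. Each stands upright and centred on its own pad; set them down gently and do not knock any of them over on the way.

Things in the scene. Friction and masses are not known exactly. Their poses are not given: they have to be found in the camera images.
- filter_50: spin-on oil filter, upright blue painted steel can, 60 mm diameter and 50 mm tall, slightly domed top, steel rim at the foot; all four look alike but for size. Loose, 0.1 to 0.4 kg. Origin: centre of its underside, z along its axis, up when upright. Stands on the table at the start.
- filter_68: spin-on oil filter, upright blue painted steel can, 56 mm diameter and 68 mm tall, slightly domed top, steel rim at the foot; all four look alike but for size. Loose, 0.1 to 0.4 kg. Origin: centre of its underside, z along its axis, up when upright. Stands on the table at the start.
- filter_86: spin-on oil filter, upright blue painted steel can, 62 mm diameter and 86 mm tall, slightly domed top, steel rim at the foot; all four look alike but for size. Loose, 0.1 to 0.4 kg. Origin: centre of its underside, z along its axis, up when upright. Stands on the table at the start.
- filter_104: spin-on oil filter, upright blue painted steel can, 58 mm diameter and 104 mm tall, slightly domed top, steel rim at the foot; all four look alike but for size. Loose, 0.1 to 0.4 kg. Origin: centre of its underside, z along its axis, up when upright. Stands on the table at the start.
- mark_1: round black rubber pad, 76 mm across, 3 mm thick, small white centre dot, at the row's right end (lowest y) seen from the robot; one of four 90 mm apart in a straight row on a fixed aluminium strip 100 x 370 x 6 mm. Origin: centre of its underside, on the strip; its top is 3 mm higher, 9 mm above the table. Its y axis runs along the row towards mark_4, within 0.15 rad of world y.
- mark_2: round black rubber pad, 76 mm across, 3 mm thick, small white centre dot, second from the right; one of four 90 mm apart in a straight row on a fixed aluminium strip 100 x 370 x 6 mm. Origin: centre of its underside, on the strip; its top is 3 mm higher, 9 mm above the table. Its y axis runs along the row towards mark_4, within 0.15 rad of world y.
- mark_3: round black rubber pad, 76 mm across, 3 mm thick, small white centre dot, third from the right; one of four 90 mm apart in a straight row on a fixed aluminium strip 100 x 370 x 6 mm. Origin: centre of its underside, on the strip; its top is 3 mm higher, 9 mm above the table. Its y axis runs along the row towards mark_4, within 0.15 rad of world y.
- mark_4: round black rubber pad, 76 mm across, 3 mm thick, small white centre dot, at the row's left end (highest y); one of four 90 mm apart in a straight row on a fixed aluminium strip 100 x 370 x 6 mm. Origin: centre of its underside, on the strip; its top is 3 mm higher, 9 mm above the table. Its y axis runs along the row towards mark_4, within 0.15 rad of world y.
- scanner: fixed barcode scanner: round black foot 68 mm across, thin stem, black head with a red window, 142 mm tall. Stands in line with the row beyond one of its ends (either one), 115 mm from the nearest pad's centre; at the other end, as far off, stands a roll of paper labels on a holder, 75 mm tall. Origin: centre of its underside, on the table.
Mind the look-alikes: they are no part of the job. What is shaped like the filter_104 but turquoise is not meant.

How it is judged:
By the outcome, as a careful person would: the job done as asked, in the order asked, and still so for the second after the job is handed in, with the robot touching nothing.
It also fails if it takes over 115 s, if anything falls off the work surface, if the arm or the gripper's body presses on something with over 40 N, if the wrist force passes 120 N, or if a joint passes its speed limit or range.

## Working session

There is one attempt and no reset: what is moved stays moved. The work goes in short steps, Python scripts to look and compute and a tool call to move; the robot and the scene stay as the last step left them, time stands still between calls to the robot, and variables do not carry over. Pictures are saved under pics/ and viewed, at most 14 in all, crops included, and the job is handed in when it is done.

Besides the shell and the picture viewer there is one more tool, called after "Request:" as name(argument=value, ...), one argument or row to a line, values as JSON. jog_arm: Moves the arm, as the interface text tells. Its arguments: {"type":"object","properties":{"deltas":{"type":"string"}},"required":["deltas"]}

```bash
mkdir -p pics && ls && python3 - <<'E'
from cell import *
import cv2,numpy as np
for c in ("scene","top"):
    im=capture(c); cv2.imwrite(f"pics/{c}0.png",im[:,:,::-1])
    p=camera_params(c); print(c,{k:np.round(v,3).tolist() for k,v in p.items()})
    for l in ("filter_50","mark_1","scanner"):
        for d in tip_of(l,c): print(l,"tip",np.round(d["uv"],1),round(d["confidence"],2))
        for d in silhouettes(l,c): print(l,"sil",np.round(d["uv"],1),round(d["confidence"],2),d["pixels"].sum())
print(np.round(camera_params("wrist")["hand_eye"],4)); print(monitor.state())
E
```

```text
pics
scene {'fx': 455.294, 'fy': 455.294, 'cx': 256.013, 'cy': 189.639, 'R': [[0.723, 0.691, -0.019], [0.488, -0.529, -0.695], [-0.49, 0.493, -0.719]], 't': [-0.356, -0.211, 1.566]}
filter_50 tip [290.8 153.3] 0.94
filter_50 tip [259.1 185.4] 0.94
filter_50 tip [253.9 146.9] 0.92
filter_50 tip [228.9 169.6] 0.91
filter_50 tip [188.7 232. ] 0.58
filter_50 sil [230.7 157.9] 0.92 655
filter_50 sil [286.8 146.7] 0.91 381
filter_50 sil [258.7 171.5] 0.86 682
filter_50 sil [226.2 198.2] 0.73 482
filter_50 sil [252.9 135.9] 0.66 601
mark_1 tip [315.3 185.8] 0.77
mark_1 tip [297.6 202.8] 0.76
mark_1 tip [254.3 240.3] 0.67
mark_1 tip [273.7 220.9] 0.6
mark_1 tip [258.6 181.4] 0.55
mark_1 sil [317.3 187.5] 0.94 345
mark_1 sil [299.6 201.5] 0.85 399
mark_1 sil [273.7 220.5] 0.83 491
mark_1 sil [256.5 239. ] 0.69 540
scanner tip [222.8 271.4] 0.8
scanner sil [219.2 252.8] 0.64 1148
top {'fx': 488.348, 'fy': 488.348, 'cx': 247.554, 'cy': 187.145, 'R': [[0.017, -1.0, -0.022], [-0.997, -0.015, -0.076], [0.075, 0.023, -0.997]], 't': [0.011, 0.493, 1.293]}
filter_50 tip [330.6 212.6] 0.94
filter_50 t
[... 953 characters left out ...]
  0.000e+00  1.000e+00]]
{'clock': 0.7, 'qpos': array([-7.82722938e+01,  4.99383331e+00,  7.85323104e+01, -1.96751681e-04,
        9.64637642e+01, -5.90737212e+00]), 'qvel': array([-0.00233991,  0.08878677, -0.0131799 ,  0.11153983,  0.03552172,
        0.09989067]), 'effort': array([-1.94734508e-03, -3.39911520e+01, -3.02517056e+01,  7.17008114e-02,
        2.35231215e-02, -4.17950986e-06]), 'tcp_pos': array([ 0.16662399, -0.52418793,  0.20555513]), 'ee_rot': array([1.79989982e+02, 1.23314526e-03, 1.76350561e+01]), 'wrist_force': array([-0.75608011, -0.32433989, -0.28340219]), 'wrist_torque': array([ 0.04127759,  0.05066734, -0.02179862]), 'finger_force': 0.0, 'opening': 1.0001274018027162}
```

View both.

```bash
python3 - <<'E'
import cv2
a=cv2.imread("pics/scene0.png");b=cv2.imread("pics/top0.png")
cv2.imwrite("pics/scene1.png",cv2.resize(a[110:310,150:400],(750,600),interpolation=cv2.INTER_CUBIC))
cv2.imwrite("pics/top1.png",cv2.resize(b[100:300,120:386],(798,600),interpolation=cv2.INTER_CUBIC))
E
```

```text
(no output)
```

View pics/scene1.png

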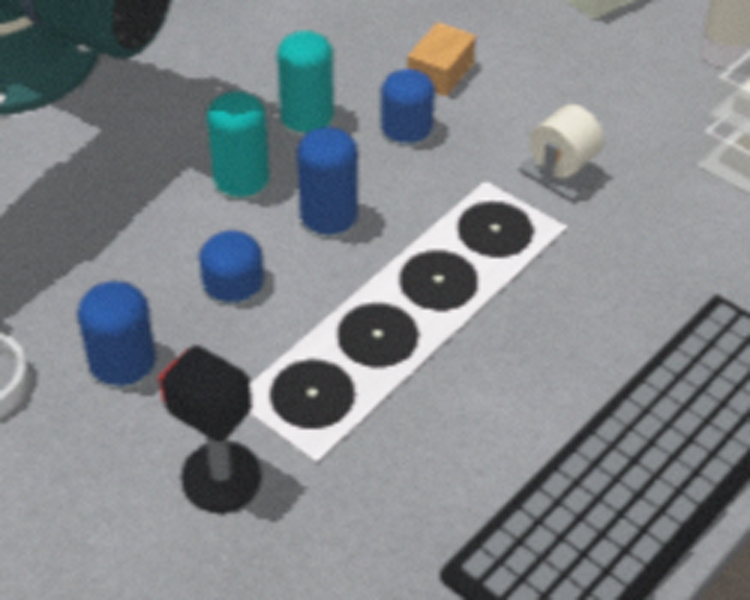

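View pics/top1.png

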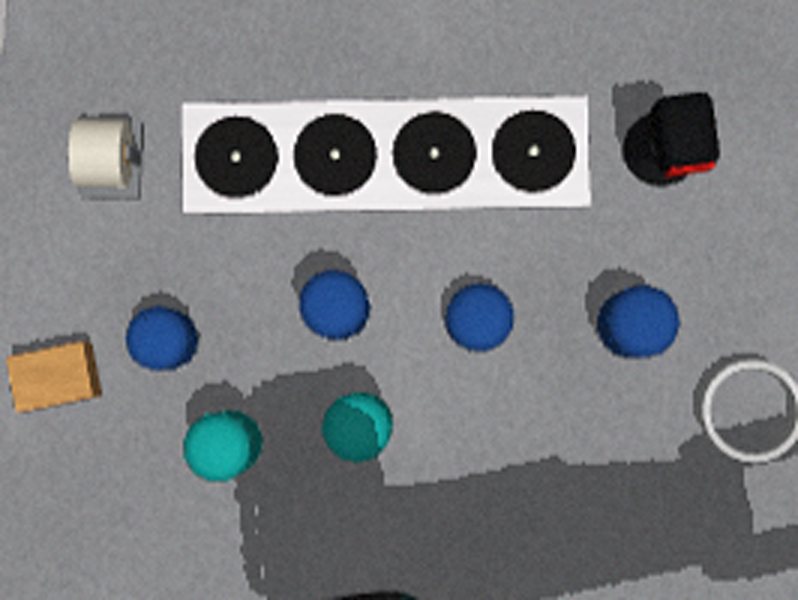

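Scene view: the four blue filters at about (259,170) tallest, (286,147) = 68, (227,199) = 50 and (189,221) = 86. The two turquoise cans at (230,158) and (252,136) are the look-alikes. The scanner stands at the low-y end (top view 344,148), so the mapping is 50→mark_1, 68→mark_2, 86→mark_3 and 104→mark_4. Next I measure from both views.

```bash
cat > h.py <<'E'
import cv2,numpy as np
from scipy.optimize import least_squares
from cell import camera_params
P={c:camera_params(c) for c in("scene","top")}
def proj(c,X):
    p=P[c];q=np.atleast_2d(X)@np.array(p["R"]).T+np.array(p["t"])
    return np.c_[p["fx"]*q[:,0]/q[:,2]+p["cx"],p["fy"]*q[:,1]/q[:,2]+p["cy"]]
def tri(uvs):
    s=least_squares(lambda X:np.concatenate([proj(c,X)[0]-uv for c,uv in uvs.items()]),[.4,0,0])
    return s.x,np.abs(s.fun).max()
def blobs(im,lo,hi,amin,amax):
    m=cv2.inRange(cv2.cvtColor(im,cv2.COLOR_BGR2HSV),lo,hi)
    n,l,s,ce=cv2.connectedComponentsWithStats(m)
    return [(ce[i],s[i][:4]) for i in range(1,n) if amin<s[i][4]<amax]
def blue(im): return blobs(im,(105,120,30),(130,255,255),150,3000)
a=np.linspace(0,2*np.pi,60)
def bbox(c,x,y,z0,h,r):
    d=.004
    pts=np.concatenate([np.c_[x+rr*np.cos(a),y+rr*np.sin(a),0*a+z] for rr,z in((r,z0),(r,z0+h-d),(r*.75,z0+h))])
    q=proj(c,pts);return np.r_[q.min(0),q.max(0)]
def fit(bb,z0=0.,r=None,h=None):
    """bb: camera->[u0,v0,u1,v1]; returns x,y,h,r and residual"""
    ob=lambda c:np.array([bb[c][0],bb[c][1],bb[c][0]+bb[c][2],bb[c][1]+bb[c][3]],float)-.5
    o={c:ob(c) for c in bb}
    f=lambda s:np.concatenate([bbox(c,s[0],s[1],z0,s[2],s[3])-o[c] for c in bb])
    s=least_squares(f,[.35,0,.08,.03],x_scale=[.1,.1,.05,.02]);return s.x,s.fun
E
python3 - <<'E'
from h import *
ims={c:cv2.imread(f"pics/{c}0.png") for c in P}
B={c:blue(ims[c]) for c in P}
for c in P: print(c,[(np.round(b[0]).tolist(),b[1].tolist()) for b in B[c]])
import itertools
for bs in B["scene"]:
    best=min(((fit({"scene":bs[1],"top":bt[1]})) for bt in B["top"]),key=lambda t:np.abs(t[1]).max())
    print(np.round(bs[0]),np.round(best[0]*1000,1),np.round(best[1],1))
dots={}
for c,seeds in {"scene":[(254.3,240.3),(273.7,220.9),(297.6,202.8),(315.3,185.8)],"top":[(298,150),(264,152),(230.5,152),(198,152)]}.items():
    for i,(u,v) in enumerate(seeds):
        u0,v0=int(u)-6,int(v)-6; g=cv2.cvtColor(ims[c][v0:v0+13,u0:u0+13],cv2.COLOR_BGR2GRAY).astype(float)
        j=np.unravel_index(g[2:11,2:11].argmax(),(9,9)); j=(j[0]+2,j[1]+2)
        w=g[j[0]-2:j[0]+3,j[1]-2:j[1]+3]; w=np.clip(w-60,0,None); yy,xx=np.mgrid[-2:3,-2:3]
        dots.setdefault(i,{})[c]=np.array([u0+j[1]+(w*xx).sum()/w.sum(),v0+j[0]+(w*yy).sum()/w.sum()])
for i in range(4):
    X,e=tri(dots[i]); print("mark",i+1,{c:np.round(v,1).tolist() for c,v in dots[i].items()},np.round(X*1000,1),round(e,2))
E
```

```text
scene [([95.0, 8.0], [72, 0, 57, 21]), ([237.0, 8.0], [205, 0, 59, 24]), ([390.0, 55.0], [336, 20, 98, 77]), ([285.0, 145.0], [278, 133, 16, 24]), ([259.0, 169.0], [249, 152, 20, 36]), ([227.0, 198.0], [217, 187, 20, 23]), ([188.0, 221.0], [176, 204, 25, 34])]
top [([231.0, 201.0], [220, 190, 23, 23]), ([279.0, 205.0], [269, 195, 22, 22]), ([332.0, 207.0], [319, 195, 28, 24]), ([173.0, 212.0], [162, 202, 24, 21])]
[95.  8.] [262.8  75.9 498.3   0. ] [134.4  -1.4  92.4 131.   43.5  71.1  39.6  79.5]
[237.   8.] [343.1 176.9 472.8   0. ] [ 53.6   4.8  -3.1 123.9 -11.6  40.4   3.   29.2]
[390.  55.] [488.7 281.5 383.2  10.2] [ -23.1   20.1 -103.1   57.3  -56.9  -33.3  -30.   -31. ]
[285. 145.] [420.5 213.6  65.8  25.9] [ 0.1 -0.1  1.   1.4  0.3  1.1 -0.3  0.1]
[259. 169.] [450.8  59.3 102.3  27.6] [ 1.  -0.1  0.3  1.1  0.1  0.7  0.3  0.5]
[227. 198.] [442.9 -67.   46.4  27.7] [ 0.3 -0.1  0.7  1.2  0.3  0.9 -0.2  0.2]
[188. 221.] [ 440.9 -204.9   82.9   29.2] [ 0.4 -0.3  1.   1.4  0.8  1.1 -0.3  0.4]
mark 1 {'scene': [253.6, 240.3], 'top': [297.5, 149.9]} [ 596.3 -115.8    8.5] 0.47
mark 2 {'scene': [275.4, 220.7], 'top': [264.3, 150.5]} [593.3 -25.8   8.7] 0.52
mark 3 {'scene': [295.7, 202.4], 'top': [231.2, 151.0]} [590.5  64.3   9. ] 0.57
mark 4 {'scene': [314.6, 185.4], 'top': [198.1, 151.8]} [587.3 154.6   8.5] 0.55
```

Heights (46, 66, 83 and 102 mm without the rims) and pad tops (8.5–9 mm) match the text. The dots are 90 mm apart. I start with filter_86, the blue can at scene (188,221), which the enlarged crop confirms as the second tallest and blue.

Request:
jog_arm(
  deltas="0 0 -0.12 0.04 0 0 0.094; 0 0 -0.12 0.04 0 0 0.094; 0 0 -0.12 0.04 0 0 0.094; 0 0 -0.12 0.04 0 0 0.094; 0 0 -0.12 0.04 0 0 0.094; 0 0 -0.12 0.04 0 0 0.094; 0 0 -0.12 0.04 0 0 0.094; 0 0 -0.12 0.04 0 0 0.094",
)

```text
clock: 1.37
tcp_pos: [0.3979, -0.3177, 0.2053]
ee_rot: [180.0, -0.0, 73.0]
wrist_force: [0.9, -0.2, 0.7]
opening: 1.0
finger_force: 0.0
```

Request:
jog_arm(
  deltas="0 0 -0.1 0 0 0 0.094; 0 0 -0.1 0 0 0 0.094; 0 0 -0.1 0 0 0 0.094; 0 0 0 0.028 0.011 0 0.094; 0 0 0 0.028 0.011 0 0.094; 0 0 0 0.028 0.011 0 0.094; 0 0 0 0.028 0.011 0 0.094; 0 0 0 0 0 0 0.094",
)

```text
clock: 2.03
tcp_pos: [0.4424, -0.2033, 0.2059]
ee_rot: [179.9, -0.1, 90.1]
wrist_force: [-0.5, -0.1, -0.0]
opening: 1.005
finger_force: 0.0
```

```bash
cat >> h.py <<'E'
from scipy.spatial.transform import Rotation
from cell import monitor,capture
def wrist():
    s=monitor.state();im=capture("wrist")[:,:,::-1].copy();p=dict(camera_params("wrist"))
    T=np.eye(4);T[:3,:3]=Rotation.from_euler("xyz",s["ee_rot"],degrees=True).as_matrix();T[:3,3]=s["tcp_pos"]
    M=np.linalg.inv(T@np.array(p["hand_eye"]));p["R"]=M[:3,:3];p["t"]=M[:3,3];P["wrist"]=p
    return im
def fitxy(bb,r,h,z0=.003,s0=(.44,0)):
    f=lambda s:np.concatenate([bbox(c,s[0],s[1],z0,h-z0,s[2])-(np.array([b[0],b[1],b[0]+b[2],b[1]+b[3]])-.5) for c,b in bb.items()])
    s=least_squares(f,[*s0,r],x_scale=[.1,.1,.02]);return s.x,s.fun
E
python3 - <<'E'
from h import *
im=wrist();cv2.imwrite("pics/w0.png",im)
S={86:((176,204,25,34),(319,195,28,24)),50:((217,187,20,23),(269,195,22,22)),68:((278,133,16,24),(162,202,24,21)),104:((249,152,20,36),(220,190,23,23))}
D={86:62,50:60,68:56,104:58}
for k,(a_,b_) in S.items():
    x,f=fitxy({"scene":a_,"top":b_},D[k]/2000,k/1000);print(k,np.round(x*1000,1),np.round(f,1))
for b in blobs(im,(105,120,30),(130,255,255),1500,1e6):
    print(b[1]); x,f=fitxy({"wrist":b[1]},.031,.086,s0=(.44,-.2));print(np.round(x*1000,1),np.round(f,1))
E
```

```text
86 [ 441.6 -205.2   29.1] [ 0.4 -0.9  0.9  0.9  1.   0.8 -0.1  0.1]
50 [443.6 -67.5  27.6] [ 0.3 -0.8  0.6  0.6  0.6  0.6  0.1 -0.1]
68 [420.9 212.8  25.9] [ 0.1 -0.5  1.   0.9  0.5  0.9 -0.1 -0. ]
104 [451.2  58.8  27.7] [ 0.9 -0.4  0.3  0.5  0.3  0.5  0.4  0.4]
[234  39  49  56]
[444.  -73.6  24.1] [ 1.2 -1.1 -1.2  1.4]
[229 154  53  57]
[ 441.  -203.6   29.9] [ 0.4 -0.5 -0.4  0.4]
```

View pics/w0.png

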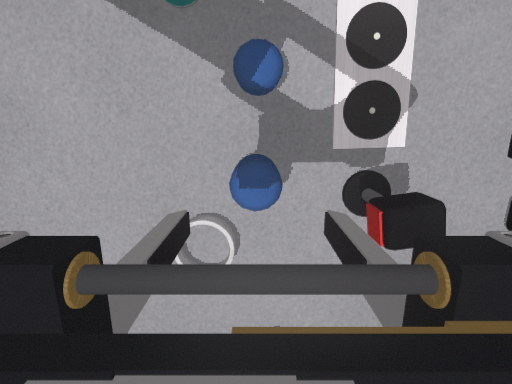

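The wrist view shows filter_86 at (255,182), filter_50 at (258,67) and the scanner head clear to the right at about (405,220). The wrist fit of (441,-204) agrees with the two fixed views, so I descend.

Request:
jog_arm(
  deltas="0 0 0 -0.001 -0.001 0.034 0.094; 0 0 0 0 0 0.034 0.094; 0 0 0 0 0 0.034 0.094; 0 0 0 0 0 0.034 0.094; 0 0 0 0 0 0.034 0.094; 0 0 0 0 0 0 0.094; 0 0 0 0 0 0 0; 0 0 0 0 0 0 0",
)

```text
clock: 2.75
tcp_pos: [0.441, -0.2098, 0.0374]
ee_rot: [179.9, 0.1, 89.8]
wrist_force: [-0.3, -0.4, 0.1]
opening: 0.892
finger_force: 0.0
```

Request:
jog_arm(
  deltas="0 0 0 0 0 0 0; 0 0 0 0 0 0 0; 0 0 0 0 0 0 0; 0 0 0 0 0 0 0",
)

```text
clock: 3.08
tcp_pos: [0.4413, -0.2092, 0.0374]
ee_rot: [179.8, 0.1, 89.8]
wrist_force: [0.9, -0.2, 4.1]
opening: 0.66
finger_force: 30.0
```

```bash
python3 - <<'E'
from h import *
for i in range(4):
    im=wrist();s=monitor.state();print(np.round(s["tcp_pos"],4),np.round(s["ee_rot"],2),np.round(s["qpos"],2))
for b in blobs(im,(105,120,30),(130,255,255),1500,1e6):
    x,f=fitxy({"wrist":b[1]},.031,.086,s0=(.44,-.2));print(b[1],np.round(x*1000,1),np.round(f,1))
B={c:blue(capture(c)[:,:,::-1].copy()) for c in("scene","top")}
for c in B: print(c,[b[1].tolist() for b in B[c]])
cv2.imwrite("pics/w1.png",im)
E
```

```text
[ 0.4413 -0.2092  0.0375] [1.798e+02 1.300e-01 8.983e+01] [-3.201e+01  2.610e+00  1.007e+02 -1.000e-02  7.646e+01 -3.184e+01]
[ 0.4413 -0.2092  0.0374] [1.7981e+02 1.3000e-01 8.9830e+01] [-3.201e+01  2.620e+00  1.007e+02 -1.000e-02  7.646e+01 -3.184e+01]
[ 0.4413 -0.2092  0.0374] [1.7981e+02 1.3000e-01 8.9830e+01] [-3.2010e+01  2.6200e+00  1.0069e+02 -1.0000e-02  7.6460e+01 -3.1840e+01]
[ 0.4413 -0.2092  0.0374] [1.7981e+02 1.3000e-01 8.9830e+01] [-3.201e+01  2.620e+00  1.007e+02 -1.000e-02  7.646e+01 -3.184e+01]
[210   0 102  60] [443.5 -98.7  15.2] [ 16.9 -14.8 -16.9  25.8]
[202 167 110  97] [ 441.5 -193.5   25.9] [ 5.5 -8.7 -5.6  6.1]
scene [[69, 0, 51, 21], [204, 0, 60, 24], [336, 20, 85, 62], [278, 133, 16, 24], [250, 152, 19, 36], [217, 187, 20, 23], [176, 207, 25, 31]]
top [[220, 190, 23, 23], [269, 195, 22, 22], [162, 202, 24, 21]]
```

View pics/w1.png

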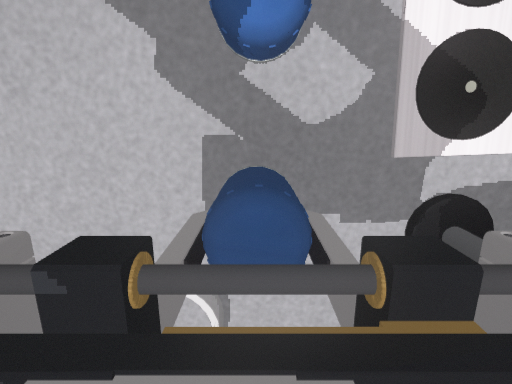

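```bash
python3 - <<'E'
from h import *
im=wrist()
for y in(-.2,-.204,-.207,-.209,-.212): print(y,np.round(bbox("wrist",.4415,y,.003,.083,.031),1))
E
```

```text
-0.2 [198.  159.7 315.  288.5]
-0.204 [198.4 164.8 314.6 294.9]
-0.207 [198.7 168.6 314.4 299.6]
-0.209 [198.9 171.  314.2 302.7]
-0.212 [199.2 174.8 313.9 307.4]
```

Request:
jog_arm(
  deltas="0 0 0 0 0 -0.02 0; 0 0 0 0 0 -0.04 0; 0 0 0 0 0 -0.04 0; 0 0 0 0 0 -0.04 0; 0 0 0 0.03 0.0165 0 0; 0 0 0 0.03 0.0165 0 0; 0 0 0 0.03 0.0165 0 0; 0 0 0 0.03 0.0165 0 0",
)

```text
clock: 4.1
tcp_pos: [0.5062, -0.0872, 0.1748]
ee_rot: [-179.9, -0.0, 89.8]
wrist_force: [0.1, -0.1, -2.7]
opening: 0.655
finger_force: 30.0
```

Request:
jog_arm(
  deltas="0 0 0 0.03 0.0165 0 0; 0 0 0 0.03 0.0165 0 0; 0 0 0 0.03 0.0165 0 0; 0 0 0 0.03 0.0165 0 0; 0 0 0 0.03 0.017 0 0; 0 0 0 0 0 0 0; 0 0 0 0 0 0 0; 0 0 0 0 0 0 0",
)

```text
clock: 4.77
tcp_pos: [0.589, 0.061, 0.1742]
ee_rot: [-179.8, 0.1, 89.9]
wrist_force: [-0.5, 0.5, -2.6]
opening: 0.657
finger_force: 30.0
```

Request:
jog_arm(
  deltas="0 0 0 0 0.0015 0.035 0; 0 0 0 0 0 0.035 0; 0 0 0 0 0 0.03 0; 0 0 0 0 0 0.015 0; 0 0 0 0 0 0.005 0; 0 0 0 0 0 0 0; 0 0 0 0 0 0 0; 0 0 0 0 0 0 0",
)

```text
clock: 5.43
tcp_pos: [0.5927, 0.0606, 0.0579]
ee_rot: [179.8, 0.0, 89.8]
wrist_force: [-0.2, 0.4, -2.6]
opening: 0.659
finger_force: 30.0
```

```bash
python3 - <<'E'
from h import *
im=wrist();s=monitor.state();print(np.round(s["tcp_pos"],4),np.round(s["ee_rot"],2))
B={c:blue(capture(c)[:,:,::-1].copy()) for c in("scene","top")}
for c in B: print(c,[b[1].tolist() for b in B[c]])
print([b[1] for b in blobs(im,(105,120,30),(130,255,255),1500,1e6)])
z0=s["tcp_pos"][2]-.0374
for y in(.058,.061,.064,.067): print(y,np.round(bbox("wrist",s["tcp_pos"][0],y,.003+z0,.083,.031),1))
E
```

```text
[0.5928 0.0608 0.058 ] [179.74   0.    89.8 ]
scene [[69, 0, 60, 21], [235, 0, 30, 24], [336, 20, 98, 78], [249, 153, 20, 35], [287, 174, 20, 33], [217, 187, 20, 23]]
top [[269, 195, 22, 22], [162, 202, 24, 21]]
[array([ 0,  0, 64, 50], dtype=int32), array([202, 172, 110,  92], dtype=int32), array([  0, 174, 129,  89], dtype=int32)]
0.058 [198.9 174.6 313.9 307.1]
0.061 [198.6 170.9 314.1 302.5]
0.064 [198.3 167.2 314.4 297.8]
0.067 [198.  163.4 314.6 293. ]
```

```bash
python3 - <<'E'
from h import *
for y in(.058,.061,.065): print(y,np.round(bbox("scene",.5928,y,.0236,.083,.029),1))
E
```

```text
0.058 [285.4 173.2 307.7 208.1]
0.061 [286.1 172.6 308.4 207.5]
0.065 [287.  171.9 309.4 206.7]
```

Request:
jog_arm(
  deltas="0 0 0 0.003 -0.002 0.004 0; 0 0 0 0 0 0.003 0; 0 0 0 0 0 0.002 0; 0 0 0 0 0 0 0; 0 0 0 0 0 0 0; 0 0 0 0 0 0 0",
)

```text
clock: 6.08
tcp_pos: [0.5891, 0.0644, 0.0465]
ee_rot: [-180.0, -0.0, 89.8]
wrist_force: [0.3, 0.9, -0.5]
opening: 0.655
finger_force: 30.0
```

Request:
jog_arm(
  deltas="0 0 0 0 0 0.001 0; 0 0 0 0 0 0 0; 0 0 0 0 0 0 0.094; 0 0 0 0 0 0 0.094; 0 0 0 0 0 0 0.094; 0 0 0 0 0 0 0.094; 0 0 0 0 0 0 0.094; 0 0 0 0 0 0 0.094",
)

```text
clock: 6.75
tcp_pos: [0.5894, 0.0641, 0.0453]
ee_rot: [180.0, 0.0, 89.8]
wrist_force: [-0.3, 0.2, -0.2]
opening: 0.992
finger_force: 0.0
```

Request:
jog_arm(
  deltas="0 0 0 0 0 -0.02 0.094; 0 0 0 0 0 -0.04 0.094; 0 0 0 0 0 -0.04 0.094; 0 0 0 0 0 -0.04 0.094; 0 0 0 0 0 -0.02 0.094; 0 0 0 0 0 0 0.094; 0 0 0 0 0 0 0.094",
)

```text
clock: 7.33
tcp_pos: [0.5901, 0.0641, 0.2071]
ee_rot: [179.8, 0.0, 89.8]
wrist_force: [-0.1, -0.3, -0.9]
opening: 0.999
finger_force: 0.0
```

```bash
cat > chk.py <<'E'
from h import *
D={86:62,50:60,68:56,104:58}
im=wrist();s=monitor.state();print(np.round(s["tcp_pos"],4),np.round(s["ee_rot"],2))
B={c:blue(capture(c)[:,:,::-1].copy()) for c in("scene","top")}
B={c:[b for b in B[c] if b[1][1]>100] for c in B}
for c in B: print(c,[b[1].tolist() for b in B[c]])
print("wrist",[b[1].tolist() for b in blobs(im,(105,120,30),(130,255,255),800,1e6)])
for bt in B["top"]:
  for bs in B["scene"]:
    for z in(0,.009):
        x,f=fit({"scene":bs[1],"top":bt[1]},z0=z+.003)
        if np.abs(f).max()<1.6: print(bt[1],"z0",z,np.round(x*1000,1),np.round(np.abs(f).max(),2))
E
python3 chk.py
```

```text
[0.589  0.0641 0.2046] [-1.7996e+02  1.0000e-02  8.9830e+01]
scene [[278, 134, 16, 23], [249, 153, 20, 35], [287, 175, 23, 33], [217, 187, 20, 23]]
top [[269, 195, 22, 22], [162, 202, 18, 21]]
wrist [[77, 23, 69, 60], [231, 156, 50, 51], [105, 159, 74, 58]]
[269 195  22  22] z0 0 [443.3 -67.3  43.4  27.9] 0.72
[269 195  22  22] z0 0.009 [444.2 -68.1  34.4  28.6] 0.98
```

```bash
python3 - <<'E'
from h import *
im=wrist();cv2.imwrite("pics/w2.png",im)
print(fitxy({"wrist":(231,156,50,51)},.031,.095,z0=.012,s0=(.59,.06)))
print(fitxy({"scene":(287,175,23,33)},.031,.095,z0=.012,s0=(.59,.06)))
P.pop("wrist") if 0 else None
x,e=proj("wrist",[.5905,.0643,.009]),0;print("dot3 proj",x)
E
```

```text
(array([0.58663481, 0.06711645, 0.02601202]), array([ 1.24945415, -1.57458955, -1.249674  ,  1.30472685]))
(array([0.58988701, 0.06856682, 0.02880777]), array([ 0.5156305 , -0.71028476, -0.49204951,  0.69203608]))
dot3 proj [[258.82639405 174.4826909 ]]
```

View pics/w2.png

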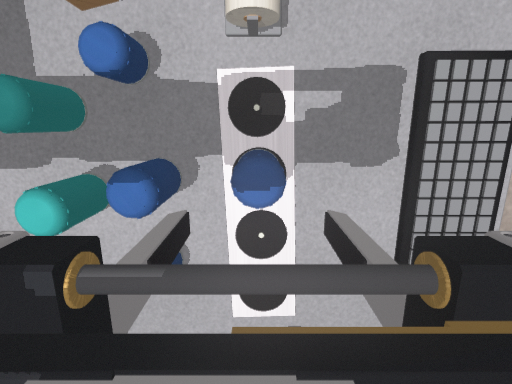

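```bash
python3 - <<'E'
from h import *
from cell import silhouettes
im=wrist()
for y in(.0643,.0685): print(y,np.round(bbox("wrist",.5897,y,.009,.086,.031),1),np.round(bbox("scene",.5897,y,.009,.086,.031),1))
for lo in((100,80,20),(100,60,15)):
    print([b[1] for b in blobs(im,lo,(135,255,255),800,1e6) if 180<b[0][0]<300])
sc=capture("scene")[:,:,::-1].copy()
print([b[1] for b in blobs(sc,(100,80,20),(135,255,255),100,3000)])
for c in("wrist","scene"):
    for d in silhouettes("filter_86",c):
        r=cv2.boundingRect(d["pixels"].astype(np.uint8));print(c,r,round(d["confidence"],2))
i=np.clip(sc.astype(int)*2,0,255).astype(np.uint8)[140:260,230:350]; w=im[120:240,200:320]; w=np.clip(w.astype(int)*2,0,255).astype(np.uint8)
cv2.imwrite("pics/c1.png",cv2.resize(np.hstack([i,w]),(800,400),interpolation=cv2.INTER_NEAREST))
E
```

```text
0.0643 [230.1 152.1 286.7 214.5] [285.2 174.  308.8 210.3]
0.0685 [230.  149.  286.7 210.9] [286.2 173.2 309.7 209.5]
[array([231, 150,  55,  58], dtype=int32)]
[array([231, 150,  55,  59], dtype=int32)]
[array([68,  0, 62, 21], dtype=int32), array([336,  19,  99,  79], dtype=int32), array([499, 103,  13,  15], dtype=int32), array([277, 134,  18,  24], dtype=int32), array([249, 152,  20,  36], dtype=int32), array([286, 175,  24,  33], dtype=int32), array([216, 187,  22,  24], dtype=int32)]
wrist (106, 157, 76, 62) 0.97
wrist (16, 173, 93, 62) 0.76
wrist (78, 21, 72, 64) 0.73
wrist (173, 251, 12, 13) 0.66
wrist (0, 74, 88, 59) 0.59
scene (287, 175, 24, 35) 0.89
scene (250, 153, 21, 36) 0.83
scene (220, 140, 20, 37) 0.8
scene (217, 187, 22, 25) 0.77
scene (276, 134, 20, 25) 0.62
scene (243, 120, 19, 35) 0.58
```

View pics/c1.png

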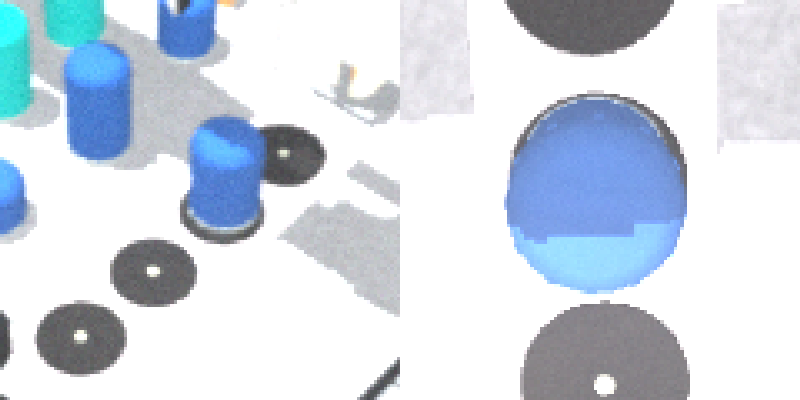

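```bash
python3 - <<'E'
from h import *
im=wrist();print(monitor.state()["tcp_pos"])
print(proj("wrist",[[.5933,-.0258,.009],[.5873,.1546,.009]]))
g=cv2.cvtColor(im,cv2.COLOR_BGR2GRAY)
for u,v in((261,235),(257,107)):
    w=np.clip(g[v-6:v+7,u-6:u+7].astype(float)-100,0,None);yy,xx=np.mgrid[-6:7,-6:7];print(u+(w*xx).sum()/w.sum(),v+(w*yy).sum()/w.sum())
E
```

```text
[0.58894573 0.06416649 0.20444085]
[[260.03270157 234.69516693]
 [255.48405124 106.9312126 ]]
260.0024063251977 234.60089377793057
255.36196961760083 107.2163436354112
```

The wrist view agrees with the dot positions to under 0.5 mm. filter_86 stands upright about 4 mm too far in +y, so I regrasp it and shift it.

Request:
jog_arm(
  deltas="0 0 0 0.0042 0.0005 0.034 0.094; 0 0 0 0 0 0.04 0.094; 0 0 0 0 0 0.04 0.094; 0 0 0 0 0 0.03 0.094; 0 0 0 0 0 0.014 0.094; 0 0 0 0 0 0 0.094; 0 0 0 0 0 0 0.094; 0 0 0 0 0 0 0.094",
)

```text
clock: 8.45
tcp_pos: [0.5911, 0.0684, 0.0493]
ee_rot: [179.8, -0.0, 89.8]
wrist_force: [0.2, 0.2, 0.8]
opening: 0.999
finger_force: 0.0
```

Request:
jog_arm(
  deltas="0 0 0 0 0 0 0; 0 0 0 0 0 0 0; 0 0 0 0 0 0 0; 0 0 0 0 0 0 0; 0 0 0 0 0 0 0; 0 0 0 0 0 0 0",
)

```text
clock: 8.95
tcp_pos: [0.5896, 0.0683, 0.048]
ee_rot: [-180.0, 0.0, 89.8]
wrist_force: [-0.5, -0.3, 2.8]
opening: 0.662
finger_force: 30.0
```

Request:
jog_arm(
  deltas="0 0 0 0 0 -0.004 0; 0 0 0 0 0 -0.004 0; 0 0 0 -0.004 0.001 0 0; 0 0 0 0 0 0 0; 0 0 0 0 0 0.003 0; 0 0 0 0 0 0.003 0; 0 0 0 0 0 0.001 0; 0 0 0 0 0 0 0",
)

```text
clock: 9.62
tcp_pos: [0.5905, 0.0643, 0.048]
ee_rot: [-180.0, 0.0, 89.8]
wrist_force: [0.3, 0.3, -2.9]
opening: 0.656
finger_force: 30.0
```

Request:
jog_arm(
  deltas="0 0 0 0 0 0.001 0; 0 0 0 0 0 0 0; 0 0 0 0 0 0 0",
)

```text
clock: 9.87
tcp_pos: [0.5906, 0.0643, 0.0479]
ee_rot: [-180.0, 0.0, 89.8]
wrist_force: [-2.5, -0.1, 2.3]
opening: 0.651
finger_force: 30.0
```

Request:
jog_arm(
  deltas="0 0 0 0 0 0 0.094; 0 0 0 0 0 0 0.094; 0 0 0 0 0 0 0.094; 0 0 0 0 0 0 0.094; 0 0 0 0 0 -0.03 0.094; 0 0 0 0 0 -0.04 0.094; 0 0 0 0 0 -0.04 0.094; 0 0 0 0 0 -0.04 0.094",
)

```text
clock: 10.53
tcp_pos: [0.5905, 0.0643, 0.1987]
ee_rot: [-180.0, 0.0, 89.8]
wrist_force: [-0.0, -0.5, -0.1]
opening: 0.998
finger_force: 0.0
```

Request:
jog_arm(
  deltas="0 0 0 0 0 0 0.094; 0 0 0 -0.027 -0.029 0 0.094; 0 0 0 -0.027 -0.029 0 0.094; 0 0 0 -0.027 -0.029 0 0.094; 0 0 0 -0.027 -0.029 0 0.094; 0 0 0 -0.024 -0.031 0 0.094; 0 0 0 0 0 0 0.094; 0 0 0 0 0 0 0.094",
)

```text
clock: 11.2
tcp_pos: [0.4427, -0.0681, 0.1977]
ee_rot: [179.9, 0.0, 89.7]
wrist_force: [0.2, 0.2, 0.6]
opening: 1.002
finger_force: 0.0
```

```bash
python3 - <<'E'
from h import *
im=wrist();s=monitor.state();print(np.round(s["tcp_pos"],4),np.round(s["ee_rot"],2));cv2.imwrite("pics/w3.png",im)
for b in blobs(im,(100,60,15),(135,255,255),800,1e6):print("wrist",b[1],np.round(fitxy({"wrist":b[1]},.03,.05,z0=.003,s0=(.44,-.06))[0],4))
print("pred50",np.round(bbox("wrist",.4435,-.0674,0,.05,.03),1))
sc=capture("scene")[:,:,::-1].copy()
print([b[1].tolist() for b in blobs(sc,(100,60,15),(135,255,255),100,3000)])
print("pred86",np.round(bbox("scene",.5905,.0643,.009,.086,.031),1))
E
```

```text
[ 0.4436 -0.0674  0.1978] [179.89  -0.    89.75]
wrist [350  21  87  75] [0.6048 0.072  0.0389]
wrist [234  28  61  73] [0.4524 0.067  0.0354]
wrist [234 153  47  49] [ 0.4438 -0.0663  0.029 ]
pred50 [232.6 152.2 281.  203.3]
[[67, 0, 64, 22], [238, 0, 27, 24], [336, 19, 99, 79], [169, 63, 17, 34], [108, 82, 21, 34], [498, 103, 14, 15], [277, 133, 18, 25], [249, 152, 21, 36], [285, 176, 25, 34], [216, 187, 22, 24]]
pred86 [285.4 174.1 309.  210.4]
```

Request:
jog_arm(
  deltas="0 0 0 0.0005 0 0.04 0.094; 0 0 0 0 0 0.04 0.094; 0 0 0 0 0 0.04 0.094; 0 0 0 0 0 0.04 0.094; 0 0 0 0 0 0.02 0.094; 0 0 0 0 0 0.004 0.094; 0 0 0 0 0 0 0.094; 0 0 0 0 0 0 0.094",
)

```text
clock: 11.97
tcp_pos: [0.4452, -0.0665, 0.0147]
ee_rot: [179.9, 0.0, 89.9]
wrist_force: [0.5, -1.0, 1.0]
opening: 0.998
finger_force: 0.0
```

Request:
jog_arm(
  deltas="0 0 0 0 0 0 0; 0 0 0 0 0 0 0; 0 0 0 0 0 0 0; 0 0 0 0 0 0 0; 0 0 0 0 0 0 0; 0 0 0 0 0 0 0",
)

```text
clock: 12.47
tcp_pos: [0.4437, -0.0668, 0.014]
ee_rot: [179.9, 0.0, 89.8]
wrist_force: [0.4, 1.1, 2.1]
opening: 0.629
finger_force: 30.0
```

Request:
jog_arm(
  deltas="0 0 0 0 0 -0.02 0; 0 0 0 0 0 -0.04 0; 0 0 0 0 0 -0.04 0; 0 0 0 0 0 -0.02 0; 0 0 0 -0.012 0.038 0 0; 0 0 0 -0.012 0.038 0 0; 0 0 0 -0.012 0.038 0 0; 0 0 0 -0.013 0.038 0 0",
)

```text
clock: 13.13
tcp_pos: [0.5964, -0.1165, 0.1333]
ee_rot: [-180.0, -0.0, 89.8]
wrist_force: [1.2, -1.2, -1.6]
opening: 0.632
finger_force: 30.0
```

Request:
jog_arm(
  deltas="0 0 0 0 0 0 0; 0 0 0 0 0 0.04 0; 0 0 0 0 0 0.04 0; 0 0 0 0 0 0.02 0; 0 0 0 0 0 0.004 0; 0 0 0 0 0 0 0; 0 0 0 0 0 0 0; 0 0 0 0 0 0 0",
)

```text
clock: 13.8
tcp_pos: [0.5967, -0.1166, 0.0321]
ee_rot: [179.8, 0.1, 89.8]
wrist_force: [0.3, 0.1, -1.7]
opening: 0.632
finger_force: 30.0
```

Request:
jog_arm(
  deltas="0 0 0 0.0008 -0.0004 0.004 0; 0 0 0 0 0 0.003 0; 0 0 0 0 0 0.001 0; 0 0 0 0 0 0 0; 0 0 0 0 0 0 0; 0 0 0 0 0 0 0",
)

```text
clock: 14.3
tcp_pos: [0.5955, -0.1155, 0.0229]
ee_rot: [179.9, 0.0, 89.8]
wrist_force: [-0.1, 0.9, 6.1]
opening: 0.631
finger_force: 30.0
```

Request:
jog_arm(
  deltas="0 0 0 0 0 0 0.094; 0 0 0 0 0 0 0.094; 0 0 0 0 0 0 0.094; 0 0 0 0 0 0 0.094; 0 0 0 0 0 -0.03 0.094; 0 0 0 0 0 -0.04 0.094; 0 0 0 0 0 -0.04 0.094; 0 0 0 0 0 -0.04 0.094",
)

```text
clock: 14.97
tcp_pos: [0.5942, -0.1152, 0.1722]
ee_rot: [-179.9, -0.0, 89.8]
wrist_force: [1.0, 0.4, 0.2]
opening: 0.998
finger_force: 0.0
```

Request:
jog_arm(
  deltas="0 0 0 0 0 -0.03 0.094; 0 0 0 0 0 0 0.094; 0 0 0 0 0 0 0.094",
)

```text
clock: 15.22
tcp_pos: [0.596, -0.1157, 0.2041]
ee_rot: [179.7, 0.1, 89.8]
wrist_force: [-0.2, 0.5, -0.5]
opening: 0.999
finger_force: 0.0
```

```bash
python3 - <<'E'
from h import *
im=wrist();s=monitor.state();print(np.round(s["tcp_pos"],4),np.round(s["ee_rot"],2));cv2.imwrite("pics/w4.png",im)
for b in blobs(im,(100,60,15),(135,255,255),800,1e6):print("wrist",b[1])
print("pred",np.round(bbox("wrist",.5963,-.1158,.009,.05,.03),1),np.round(bbox("wrist",.5905,.0643,.009,.086,.031),1))
sc=capture("scene")[:,:,::-1].copy()
print([b[1].tolist() for b in blobs(sc,(100,60,15),(135,255,255),100,3000)])
print("pred50",np.round(bbox("scene",.5963,-.1158,.009,.05,.03),1))
E
```

```text
[ 0.5948 -0.1154  0.2013] [1.7998e+02 1.0000e-02 8.9830e+01]
wrist [70  0 93 63]
wrist [218   0  64  57]
wrist [232 154  48  49]
pred [231.6 152.8 280.3 204.2] [216.7 -35.1 281.9  58.7]
[[68, 0, 63, 22], [213, 0, 39, 13], [336, 19, 99, 79], [172, 23, 9, 42], [170, 62, 16, 35], [108, 81, 21, 35], [498, 103, 14, 15], [277, 133, 18, 23], [249, 167, 15, 21], [285, 176, 25, 34], [242, 222, 24, 27]]
pred50 [242.1 220.3 265.4 249.3]
```

View pics/w4.png

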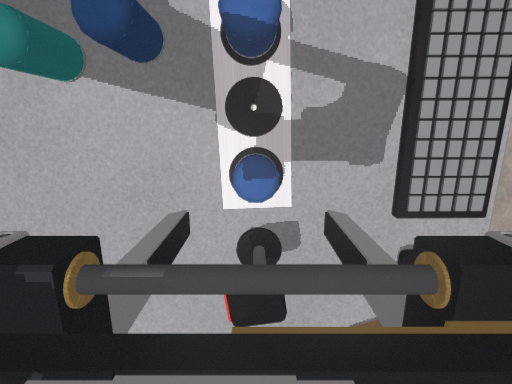

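filter_50 stands on pad 1 at (256,178), within 1 px of the predicted outline, and filter_86 is upright on pad 3. Next is filter_68.

Request:
jog_arm(
  deltas="0 0 0 0.0365 -0.0193 0 0.094; 0 0 0 0.0365 -0.0193 0 0.094; 0 0 0 0.0365 -0.0193 0 0.094; 0 0 0 0.0365 -0.0193 0 0.094; 0 0 0 0.0365 -0.0193 0 0.094; 0 0 0 0.0365 -0.0193 0 0.094; 0 0 0 0.0365 -0.0193 0 0.094; 0 0 0 0.0365 -0.0193 0 0.094",
)

```text
clock: 15.98
tcp_pos: [0.4387, 0.1782, 0.1984]
ee_rot: [-179.7, 0.1, 89.8]
wrist_force: [0.4, 0.4, 0.3]
opening: 0.998
finger_force: 0.0
```

Request:
jog_arm(
  deltas="0 0 0 0.0363 -0.0196 0 0.094; 0 0 0 0 0 0 0.094; 0 0 0 0 0 0 0.094; 0 0 0 0 0 0 0.094",
)

```text
clock: 16.32
tcp_pos: [0.4211, 0.213, 0.1993]
ee_rot: [-179.8, 0.1, 89.9]
wrist_force: [-0.5, -0.1, -0.5]
opening: 1.004
finger_force: 0.0
```

```bash
python3 - <<'E'
from h import *
im=wrist();s=monitor.state();print(np.round(s["tcp_pos"],4),np.round(s["ee_rot"],2))
for b in blobs(im,(100,60,15),(135,255,255),800,1e6):print("wrist",b[1],np.round(fitxy({"wrist":b[1]},.028,.068,z0=.003,s0=(.42,.21))[0],4))
print("pred",np.round(bbox("wrist",.4208,.2129,.0,.068,.028),1))
E
```

```text
[0.4216 0.2125 0.1997] [-1.7985e+02  1.0000e-01  8.9780e+01]
wrist [233 155  47  50] [0.4201 0.2134 0.0274]
wrist [258 294  49  33] [0.4564 0.021  0.0206]
pred [232.9 153.8 280.2 205.8]
```

Request:
jog_arm(
  deltas="0 0 0 0.0003 -0.0004 0.04 0.094; 0 0 0 0 0 0.04 0.094; 0 0 0 0 0 0.04 0.094; 0 0 0 0 0 0.035 0.094; 0 0 0 0 0 0.017 0.094; 0 0 0 0 0 0 0.094; 0 0 0 0 0 0 0.094; 0 0 0 0 0 0 0.094",
)

```text
clock: 17.03
tcp_pos: [0.4231, 0.2133, 0.0308]
ee_rot: [179.9, -0.0, 89.7]
wrist_force: [0.6, -0.2, 0.3]
opening: 1.002
finger_force: 0.0
```

Request:
jog_arm(
  deltas="0 0 0 0 0 0 0; 0 0 0 0 0 0 0; 0 0 0 0 0 0 0; 0 0 0 0 0 0 0; 0 0 0 0 0 0 0; 0 0 0 0 0 0 0; 0 0 0 0 0 0 0",
)

```text
clock: 17.62
tcp_pos: [0.4211, 0.2139, 0.0297]
ee_rot: [-180.0, -0.0, 89.8]
wrist_force: [-1.2, 0.7, 1.9]
opening: 0.591
finger_force: 30.0
```

Request:
jog_arm(
  deltas="0 0 0 0 0 -0.02 0; 0 0 0 0 0 -0.04 0; 0 0 0 0 0 -0.04 0; 0 0 0 0 0 -0.03 0; 0 0 0 0 0 0 0; 0 0 0 -0.034 0.0245 0 0; 0 0 0 -0.034 0.0245 0 0; 0 0 0 -0.034 0.0245 0 0",
)

```text
clock: 18.28
tcp_pos: [0.494, 0.1115, 0.1582]
ee_rot: [-179.9, 0.0, 90.0]
wrist_force: [0.7, 0.2, -2.4]
opening: 0.591
finger_force: 30.0
```

Request:
jog_arm(
  deltas="0 0 0 -0.034 0.0245 0 0; 0 0 0 -0.034 0.0245 0 0; 0 0 0 -0.034 0.0245 0 0; 0 0 0 -0.035 0.025 0 0; 0 0 0 0 0 0 0; 0 0 0 0 0 0 0; 0 0 0 0 0 0 0",
)

```text
clock: 18.87
tcp_pos: [0.5901, -0.0232, 0.1575]
ee_rot: [-179.8, -0.1, 89.8]
wrist_force: [0.2, 0.5, -1.6]
opening: 0.593
finger_force: 30.0
```

Request:
jog_arm(
  deltas="0 0 0 -0.0015 0.0025 0.035 0; 0 0 0 0 0 0.035 0; 0 0 0 0 0 0.03 0; 0 0 0 0 0 0.01 0; 0 0 0 0 0 0 0; 0 0 0 0 0 0 0; 0 0 0 0 0 0 0; 0 0 0 0 0 0 0",
)

```text
clock: 19.53
tcp_pos: [0.5955, -0.0249, 0.0526]
ee_rot: [179.7, 0.0, 89.9]
wrist_force: [-0.1, -0.1, -3.1]
opening: 0.591
finger_force: 30.0
```

```bash
python3 - <<'E'
from h import *
im=wrist();s=monitor.state();print(np.round(s["tcp_pos"],4),np.round(s["ee_rot"],2))
for b in blobs(im,(100,60,15),(135,255,255),800,1e6):print("wrist",b[1])
x,y,z=s["tcp_pos"]
for d in(-.003,0,.003):print("pred",d,np.round(bbox("wrist",x,y+d,z-.0297,.068,.028),1))
E
```

```text
[ 0.5954 -0.025   0.0524] [1.797e+02 4.000e-02 8.984e+01]
wrist [185   9 124 132]
wrist [  0  40 111 109]
wrist [210 180  94  85]
wrist [220 294  75  33]
pred -0.003 [207.6 180.  304.4 292. ]
pred 0 [207.3 176.2 304.6 287.6]
pred 0.003 [207.1 172.4 304.8 283.1]
```

Request:
jog_arm(
  deltas="0 0 0 0.0013 -0.002 0.006 0; 0 0 0 0 0 0.004 0; 0 0 0 0 0 0.002 0; 0 0 0 0 0 0.001 0; 0 0 0 0 0 0 0; 0 0 0 0 0 0 0; 0 0 0 0 0 0 0",
)

```text
clock: 20.17
tcp_pos: [0.5918, -0.0236, 0.0386]
ee_rot: [179.9, 0.0, 89.8]
wrist_force: [-3.3, 1.2, 6.6]
opening: 0.59
finger_force: 30.0
```

Request:
jog_arm(
  deltas="0 0 0 0 0 0 0.094; 0 0 0 0 0 0 0.094; 0 0 0 0 0 0 0.094; 0 0 0 0 0 0 0.094; 0 0 0 0 0 -0.04 0.094; 0 0 0 0 0 -0.04 0.094; 0 0 0 0 0 -0.04 0.094; 0 0 0 0 0 -0.04 0.094",
)

```text
clock: 20.83
tcp_pos: [0.5912, -0.0236, 0.1977]
ee_rot: [-179.9, -0.0, 89.8]
wrist_force: [-0.1, -0.3, -0.4]
opening: 0.996
finger_force: 0.0
```

Request:
jog_arm(
  deltas="0 0 0 0 0 0 0.094; 0 0 0 0 0 0 0.094; 0 0 0 0 0 0 0.094",
)

```text
clock: 21.08
tcp_pos: [0.5913, -0.0237, 0.1957]
ee_rot: [-180.0, 0.0, 89.8]
wrist_force: [-0.8, 0.4, -0.4]
opening: 1.003
finger_force: 0.0
```

```bash
python3 - <<'E'
from h import *
im=wrist();s=monitor.state();print(np.round(s["tcp_pos"],4),np.round(s["ee_rot"],2));cv2.imwrite("pics/w5.png",im)
for b in blobs(im,(100,60,15),(135,255,255),800,1e6):print("wrist",b[1])
print("pred",np.round(bbox("wrist",.5933,-.0258,.009,.068,.028),1),np.round(bbox("wrist",.5905,.0643,.009,.086,.031),1))
sc=capture("scene")[:,:,::-1].copy()
print([b[1].tolist() for b in blobs(sc,(100,60,15),(135,255,255),100,3000) if b[1][1]>100])
for k,m in((50,(.5963,-.1158,.009,.05,.03)),(68,(.5933,-.0258,.009,.068,.028)),(86,(.5905,.0643,.009,.086,.031))):print(k,np.round(bbox("scene",*m),1))
E
```

```text
[ 0.5907 -0.0236  0.1943] [-1.798e+02 -2.000e-02  8.982e+01]
wrist [226  71  61  64]
wrist [86 79 86 61]
wrist [233 157  49  52]
wrist [238 221  46  44]
pred [233.6 156.6 282.8 210.9] [224.3  70.1 286.4 135.1]
[[498, 103, 14, 15], [249, 153, 21, 35], [265, 176, 45, 51], [242, 222, 24, 27]]
50 [242.1 220.3 265.4 249.3]
68 [265.7 197.3 286.8 228.4]
86 [285.4 174.1 309.  210.4]
```

View pics/w5.png

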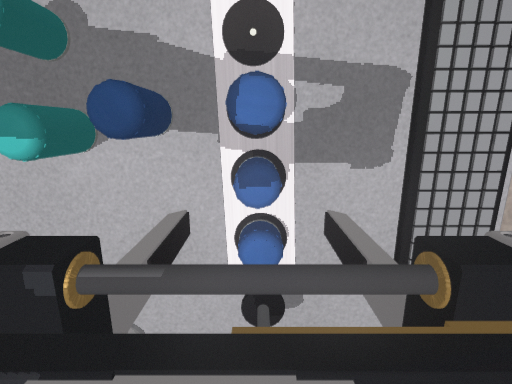

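Pads 1 to 3 hold 50, 68 and 86 at (260,243), (257,183) and (256,103), each within about 1 px of the predicted outline. Now the blue filter_104 at (128,108), with the turquoise cans left of it.

Request:
jog_arm(
  deltas="0 0 0 0.0206 -0.035 -0.005 0.094; 0 0 0 0.0206 -0.035 -0.005 0.094; 0 0 0 0.0206 -0.035 0 0.094; 0 0 0 0.0206 -0.035 0 0.094; 0 0 0 0 0 0 0.094; 0 0 0 0 0 0 0.094; 0 0 0 0 0 0 0.094; 0 0 0 0 0 0 0.094",
)

```text
clock: 21.85
tcp_pos: [0.4525, 0.0586, 0.2056]
ee_rot: [-179.9, 0.0, 89.8]
wrist_force: [0.1, -0.2, 0.6]
opening: 1.001
finger_force: 0.0
```

```bash
python3 - <<'E'
from h import *
im=wrist();s=monitor.state();print(np.round(s["tcp_pos"],4),np.round(s["ee_rot"],2))
for b in blobs(im,(100,60,15),(135,255,255),800,1e6):print("wrist",b[1],np.round(fitxy({"wrist":b[1]},.029,.104,z0=.003,s0=(.45,.06))[0],4))
print("pred",np.round(bbox("wrist",.451,.059,.0,.104,.029),1))
E
```

```text
[0.4527 0.0585 0.2058] [-1.7993e+02  2.0000e-02  8.9760e+01]
wrist [335 147  72  60] [0.5872 0.0669 0.0268]
wrist [229 154  53  59] [0.451  0.0596 0.0281]
pred [228.1 152.5 282.  214.2]
```

Request:
jog_arm(
  deltas="0 0 0 0.0006 -0.0015 0.035 0.094; 0 0 0 0 0 0.04 0.094; 0 0 0 0 0 0.04 0.094; 0 0 0 0 0 0.025 0.094; 0 0 0 0 0 0.012 0.094; 0 0 0 0 0 0 0.094; 0 0 0 0 0 0 0.094; 0 0 0 0 0 0 0.094",
)

```text
clock: 22.57
tcp_pos: [0.4519, 0.0594, 0.0556]
ee_rot: [179.9, 0.0, 89.8]
wrist_force: [-0.7, 0.4, 0.2]
opening: 1.0
finger_force: 0.0
```

Request:
jog_arm(
  deltas="0 0 0 0 0 0 0; 0 0 0 0 0 0 0; 0 0 0 0 0 0 0; 0 0 0 0 0 0 0; 0 0 0 0 0 0 0; 0 0 0 0 0 0 0; 0 0 0 0 0 0 0",
)

```text
clock: 23.15
tcp_pos: [0.4507, 0.0598, 0.0548]
ee_rot: [179.9, 0.0, 89.8]
wrist_force: [-0.1, -0.6, -0.1]
opening: 0.615
finger_force: 30.0
```

Request:
jog_arm(
  deltas="0 0 0 0 0 -0.02 0; 0 0 0 0 0 -0.04 0; 0 0 0 0 0 -0.04 0; 0 0 0 0 0 -0.02 0; 0 0 0 0.0236 0.0341 0 0; 0 0 0 0.0236 0.0341 0 0; 0 0 0 0.0236 0.0341 0 0; 0 0 0 0.0236 0.0341 0 0",
)

```text
clock: 23.82
tcp_pos: [0.5876, 0.1547, 0.1733]
ee_rot: [-179.9, 0.0, 89.8]
wrist_force: [0.6, -0.6, -2.4]
opening: 0.614
finger_force: 30.0
```

Request:
jog_arm(
  deltas="0 0 0 0 0 0 0; 0 0 0 0 0 0 0; 0 0 0 0 0 0.035 0; 0 0 0 0 0 0.035 0; 0 0 0 0 0 0.025 0; 0 0 0 0 0 0.005 0; 0 0 0 0 0 0 0; 0 0 0 0 0 0 0",
)

```text
clock: 24.48
tcp_pos: [0.5872, 0.1534, 0.076]
ee_rot: [179.9, -0.0, 89.8]
wrist_force: [-0.2, -0.4, -2.9]
opening: 0.614
finger_force: 30.0
```

```bash
python3 - <<'E'
from h import *
im=wrist();s=monitor.state();print(np.round(s["tcp_pos"],4),np.round(s["ee_rot"],2),s["wrist_force"])
for b in blobs(im,(100,60,15),(135,255,255),800,1e6):print("wrist",b[1])
x,y,z=s["tcp_pos"]
for d in(-.003,0,.003):print("pred",d,np.round(bbox("wrist",x,y+d,z-.0548,.104,.029),1))
E
```

```text
[0.5882 0.1536 0.0773] [ 1.7975e+02 -3.0000e-02  8.9810e+01] [ 0.63883613 -0.57382513 -2.69260822]
wrist [206 173 103  92]
wrist [222 294  79  33]
pred -0.003 [203.7 173.2 312.4 306.2]
pred 0 [203.4 169.7 312.7 301.5]
pred 0.003 [203.1 166.3 312.9 296.7]
```

Request:
jog_arm(
  deltas="0 0 0 0.0024 -0.0005 0.006 0; 0 0 0 0 0 0.003 0; 0 0 0 0 0 0.002 0; 0 0 0 0 0 0.001 0; 0 0 0 0 0 0 0; 0 0 0 0 0 0 0; 0 0 0 0 0 0 0",
)

```text
clock: 25.12
tcp_pos: [0.5869, 0.1563, 0.0638]
ee_rot: [179.9, -0.0, 89.8]
wrist_force: [-1.4, 0.5, 3.9]
opening: 0.617
finger_force: 30.0
```

Touching down, so I release and rise.

Request:
jog_arm(
  deltas="0 0 0 0 0 0 0.094; 0 0 0 0 0 0 0.094; 0 0 0 0 0 0 0.094; 0 0 0 0 0 0 0.094; 0 0 0 0 0 -0.035 0.094; 0 0 0 0 0 -0.04 0.094; 0 0 0 0 0 -0.04 0.094; 0 0 0 0 0 -0.03 0.094",
)

```text
clock: 25.78
tcp_pos: [0.5872, 0.1562, 0.2109]
ee_rot: [179.8, -0.0, 89.8]
wrist_force: [0.5, -0.5, 0.9]
opening: 0.998
finger_force: 0.0
```

Request:
jog_arm(
  deltas="0 0 0 0 0 0 0.094; 0 0 0 0 0 0 0.094; 0 0 0 0 0 0 0.094",
)

```text
clock: 26.03
tcp_pos: [0.5862, 0.1561, 0.2064]
ee_rot: [-179.9, 0.0, 89.8]
wrist_force: [-0.0, 0.5, 0.0]
opening: 1.003
finger_force: 0.0
```

```bash
python3 - <<'E'
from h import *
im=wrist();s=monitor.state();print(np.round(s["tcp_pos"],4),np.round(s["ee_rot"],2))
for b in blobs(im,(100,60,15),(135,255,255),800,1e6):print("wrist",b[1])
print("pred104",np.round(bbox("wrist",.5873,.1546,.009,.104,.029),1))
E
```

```text
[0.5857 0.156  0.2052] [-1.798e+02  4.000e-02  8.983e+01]
wrist [231 155  56 110]
wrist [241 294  42  33]
pred104 [229.8 154.5 285.2 218.4]
```

Request:
jog_arm(
  deltas="0 0 0 -0.01 -0.04 0 0.094; 0 0 0 -0.01 -0.04 0 0.094; 0 0 0 -0.01 -0.04 0 0.094; 0 0 0 -0.01 -0.04 0 0.094; 0 0 0 -0.01 -0.04 0 0.094; 0 0 0 -0.01 -0.03 0 0.094; 0 0 0 0 0 0 0.094; 0 0 0 0 0 0 0.094",
)

```text
clock: 26.75
tcp_pos: [0.355, 0.0966, 0.206]
ee_rot: [-179.9, 0.0, 89.8]
wrist_force: [0.4, -0.8, -0.2]
opening: 1.0
finger_force: 0.0
```

```bash
python3 - <<'E'
from h import *
ims={c:capture(c)[:,:,::-1].copy() for c in("scene","top")}
G={50:(.5963,-.1158,.009,.05,.03),68:(.5933,-.0258,.009,.068,.028),86:(.5905,.0643,.009,.086,.031),104:(.5873,.1546,.009,.104,.029)}
for c in ims:
    print(c,[b[1].tolist() for b in blobs(ims[c],(100,60,15),(135,255,255),100,3000) if b[1][1]>80])
    for k,m in G.items():
        q=np.round(bbox(c,*m)+.5,1);print(k,q[0],q[1],q[2]-q[0],q[3]-q[1])
a=cv2.resize(ims["scene"][120:270,215:365],(400,400),interpolation=cv2.INTER_CUBIC);b=cv2.resize(ims["top"][100:250,170:320],(400,400),interpolation=cv2.INTER_CUBIC)
cv2.imwrite("pics/end.png",np.hstack([a,b]))
E
```

```text
scene [[113, 86, 26, 33], [498, 103, 14, 15], [265, 155, 63, 72], [242, 222, 24, 27]]
50 242.6 220.8 23.299999999999983 29.0
68 266.2 197.8 21.100000000000023 31.099999999999994
86 285.9 174.6 23.600000000000023 36.30000000000001
104 305.8 153.8 23.0 39.0
top [[217, 135, 26, 28], [182, 136, 27, 27], [254, 137, 22, 25], [287, 137, 24, 25], [279, 366, 16, 18]]
50 287.3 136.7 24.0 25.0
68 254.7 137.0 21.600000000000023 24.599999999999994
86 218.2 135.2 25.30000000000001 28.0
104 182.7 135.4 26.900000000000006 27.799999999999983
```

View pics/end.png

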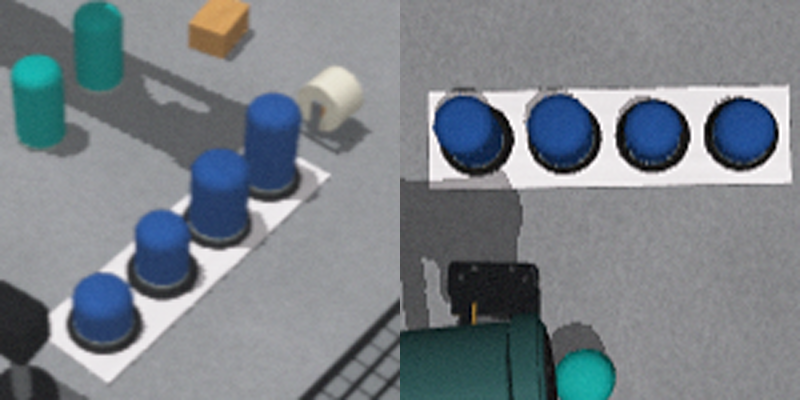

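The final view shows all four filters upright and centred, rising in height away from the scanner. Outlines agree with prediction to about 1 px, and the gripper is clear.

```bash
python3 -c "
from cell import r
print(r.close_job())"
```

```text
the job is handed in; nothing more can be done
None
```

I handed the job in: filters 50, 68, 86 and 104 stand upright on pads 1 to 4, shortest next to the scanner, centred to about 2 mm by the final camera views, in about 27 s; the 86 mm filter was first set about 4 mm off and then moved to centre.

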